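Put the press tooling away: each mould cup beside its punch

ROBOT

A 6-joint arm with a two-finger parallel gripper is mounted at the origin on the work surface. World frame = base frame: x ahead of the robot, y to its left, z up, the work surface at z = 0. Lengths are in mm, angles in rad, forces in N, time in s.
With the tool pointing down it reaches from about 350 to 775 mm from the base axis. Payload 7.3 kg.
Tool frame: the origin (TCP) lies at the very end of the fingers, on their centre line; the grasp point (between the pads) lies 19 mm behind it; z points along the fingers, y is the line along which they close (so a half turn about z gives the same grasp; the last joint's range is limited). The gripper opens to 92 mm and grips with 3 to 60 N. Pads are 19 mm wide; open, the fingers measure 130 mm over their backs; the gripper's body (75 mm by 190 mm) begins 47 mm behind the grasp point.
Start: joints at [-1.307, 0.342, 1.524, -0, 1.275, -0.146], TCP at [209.197, -481.541, 226.741] pointing down, gripper open.
Joint ranges: [-2.53, 2.53], [-0.77, 2.02], [0.04, 2.7], [-1, 4.14], [0.28, 2.66], [-3.11, 3.11]. Speed limits (rad/s): [2.57, 2.57, 3.14, 3.14, 3.14, 3.14].

INTERFACE

Orientations are given as [roll, pitch, yaw] about the fixed x, y, z axes, in that order (R = Rz(yaw) Ry(pitch) Rx(roll)).
In Python, from plant import get_obs, vision, workorder gives the robot as it stands.
- The arm moves only by the shell command python3 -m pendant 'ROWS' [OPENING]. ROWS is a JSON object of lists of equal length, an entry for each row: "dp": the shift along the tool's x, y, z in m, a list of three; "rotation": the turn, a rotation vector about the tool's x, y, z in rad, a list of three. A call has 1 to 8 rows; each row is the pose to reach, as a shift and turn from the pose commanded when the call began, along the tool's axes at that moment; what a row does not reach only later rows make up. A row lasts 1/8 s, in which the tool goes at most 62.5 mm and 10.7 degrees, less where a joint would pass 70% of its speed; a pose out of reach is approached as far as the arm can. A call with a gripper value outside its range is refused whole. OPENING is the finger opening in m, from 0 to 0.0918, set as the call begins (- or left out, the last holds). The fingers move at their own pace and stop on an object; the grip force is fixed at half the most. Time passes only in rows, so rows that repeat a pose let the fingers close. It gives the time, the measured TCP pose, the force, the opening and the grip force at its end, in the units of the state.
- get_obs(): the state, without advancing time (a new reading comes with each control period).
- vision.capture(name): name is "scene" or "top" or "wrist"; returns a dict with "pixels" (480x640x3 uint8, red, green, blue), "vfov" (degrees; the focal length in pixels is half the picture's height over the tangent of half this angle, whatever the lens; pixels are square), "cx", "cy" (the principal point, pixels), "pose" (4x4, takes a point from camera to world coordinates); the wrist camera has in their place "T_tool_cam" (4x4, takes a point from camera to tool coordinates, whose origin is the TCP and whose axes are the flange's). Camera axes: x right, y up, looking along -z (the intrinsics and any distortion apply to the point x, -y, -z); pixel columns grow to the right and rows downward; lengths in mm; the calibration is good to about 2 mm. The wrist camera is an equidistant fisheye: a pixel r from the principal point sees the ray r / f radians off the axis. A picture is of the moment at which its call begins: read the wrist's pose just before it. There is no depth.
- workorder.close_job(): hands the job in; it is judged then, once.
The state is a dict: "time": time; "joint_positions": joint angles; "dq": joint speeds; "tau": joint torques, N m; "tool_pos": TCP position; "tcp_rot": TCP orientation; "contact_force": force on the tool from outside, world axes, zero at the start; "moment": the same for the moment, N m; "grip_width": finger opening in mm; "finger_force": force on a finger pad.
Only numpy, scipy, OpenCV 4.12 (cv2) and the standard library are available. Lean on these libraries where they do the work, as an engineer would, in place of code of your own. Each camera call takes 0.05 s, during which the arm holds its last target. There are 200 camera calls.

TASK

The press tooling is being put away in sets: take the four black mould cups from the bench one by one and stand each, open side up, in the middle of the grey pad in the tray that holds its own punch, the one whose head has the shape and size to go into that cup. Set the cups down, do not drop them, and leave the flat spacer ring and the solid blank where they are.

Things in the scene. Friction and masses are not known exactly. Their poses are not given: they have to be found in the camera images.
- cup_large_round: Black plastic mould cup, round, 64 mm outside diameter, cavity 54 mm wide; 48 mm tall, walls 5 mm, floor 8 mm thick with a bright steel ejector plate inside, under 160 g. It stands open side up on the bench, at least 90 mm from the middle of the next part. Origin: centre of its underside; z up out of the mouth.
- cup_small_round: Black plastic mould cup, round, 44 mm outside diameter, cavity 34 mm wide; 48 mm tall, walls 5 mm, floor 8 mm thick with a bright steel ejector plate inside, under 160 g. It stands open side up on the bench, at least 90 mm from the middle of the next part. Origin: centre of its underside; z up out of the mouth.
- cup_square: Black plastic mould cup, square, 48 x 48 mm outside (sides along its x and y), cavity 38 x 38 mm; 48 mm tall, walls 5 mm, floor 8 mm thick with a bright steel ejector plate inside, under 160 g. It stands open side up on the bench, at least 90 mm from the middle of the next part. Origin: centre of its underside; z up out of the mouth.
- cup_oblong: Black plastic mould cup, rectangular, 40 mm along its x by 66 mm along its y outside, cavity 30 x 56 mm; 48 mm tall, walls 5 mm, floor 8 mm thick with a bright steel ejector plate inside, under 160 g. It stands open side up on the bench, at least 90 mm from the middle of the next part. Origin: centre of its underside; z up out of the mouth.
- tray_large_round: Fixed blue tray, 184 x 96 mm, walls 15 mm high, 3 mm thick. Near bay (90 x 90 mm) empty, with a grey pad (78 x 78 mm), top 5 mm above the bench. In the far bay a steel punch, head round, 52 mm diameter, top 43 mm above the bench, centre at x = 94 mm. Origin: on the bench under the centre of the pad; x from pad to punch, roughly away from the robot. Trays 130 mm or more apart.
- tray_small_round: Fixed blue tray, 184 x 96 mm, walls 15 mm high, 3 mm thick. Near bay (90 x 90 mm) empty, with a grey pad (78 x 78 mm), top 5 mm above the bench. In the far bay a steel punch, head round, 32 mm diameter, top 43 mm above the bench, centre at x = 94 mm. Origin: on the bench under the centre of the pad; x from pad to punch, roughly away from the robot. Trays 130 mm or more apart.
- tray_square: Fixed blue tray, 184 x 96 mm, walls 15 mm high, 3 mm thick. Near bay (90 x 90 mm) empty, with a grey pad (78 x 78 mm), top 5 mm above the bench. In the far bay a steel punch, head square, 36 x 36 mm, top 43 mm above the bench, centre at x = 94 mm. Origin: on the bench under the centre of the pad; x from pad to punch, roughly away from the robot. Trays 130 mm or more apart.
- tray_oblong: Fixed blue tray, 184 x 96 mm, walls 15 mm high, 3 mm thick. Near bay (90 x 90 mm) empty, with a grey pad (78 x 78 mm), top 5 mm above the bench. In the far bay a steel punch, head rectangular, 28 mm along x by 54 mm along y, top 43 mm above the bench, centre at x = 94 mm. Origin: on the bench under the centre of the pad; x from pad to punch, roughly away from the robot. Trays 130 mm or more apart.
- spacer_ring: Flat black plastic spacer ring, 60 mm outside, 40 mm bore right through, 14 mm high, loose among the cups; not a cup, stays where it lies. Origin: centre of its underside.
- solid_blank: Solid black plastic cylinder, 46 mm diameter, 40 mm tall, flat closed top, loose among the cups; not a cup, stays where it stands. Origin: centre of its underside.
Things that resemble listed ones, but are neither listed nor needed, are in the scene too. Leave any blue or green look-alike of the cup_oblong alone.

How it is judged:
By the outcome, as a careful person would: the job done as asked, in the order asked, and still so for the second after the job is handed in, with the robot touching nothing.
It also fails if it takes over 99 s, if anything falls off the work surface, if the arm or the gripper's body presses on something with over 40 N, if the wrist force passes 120 N, or if a joint passes its speed limit or range.

## Working session

There is one attempt and no reset: what is moved stays moved. The work goes in short steps, Python scripts to look and compute and a shell command to move; the robot and the scene stay as the last step left them, time stands still between calls to the robot, and variables do not carry over. Pictures are saved under pics/ and viewed, at most 14 in all, crops included, and the job is handed in when it is done.

```bash
ls; mkdir -p pics
python3 - <<'E'
from plant import get_obs, vision
import cv2,pickle
o=get_obs();print(o)
for n in("top","scene"):
    c=vision.capture(n);cv2.imwrite(f"pics/{n}0.png",c["pixels"][:,:,::-1]);pickle.dump(c,open(f"pics/{n}0.pkl","wb"))
    print({k:v for k,v in c.items() if k!="pixels"})
E
```

```text
pics
{'time': 0.0, 'joint_positions': array([-1.30699557e+00,  3.42708469e-01,  1.52497858e+00,  2.41373427e-05,
        1.27538800e+00, -1.45996832e-01]), 'dq': array([ 1.33671329e-03,  9.30934853e-04, -9.50778791e-04, -7.21474050e-04,
       -2.79915290e-05,  6.83691704e-04]), 'tau': array([ 2.21046874e-03, -4.31241095e+01, -2.44217509e+01,  7.19470507e-02,
        5.59643924e-02, -1.47106834e-04]), 'tool_pos': array([ 209.09967044, -481.14243613,  226.06576932]), 'tcp_rot': array([-3.14012939e+00, -2.38492814e-04,  4.09790375e-01]), 'contact_force': array([-0.01456959, -0.01537847, -0.3725419 ]), 'moment': array([-0.02804343,  0.01396808, -0.02421344]), 'finger_force': 0.0, 'grip_width': 91.5101976074859}
{'vfov': 42.34687974897603, 'cx': 317.87328965670497, 'cy': 239.92180618335814, 'pose': array([[ 1.93028995e-02,  9.89975427e-01, -1.39914447e-01,
         3.52536965e+02],
       [-9.99813021e-01,  1.89520146e-02, -3.83992920e-03,
         2.04311403e+01],
       [-1.14977491e-03,  1.39962408e-01,  9.90156151e-01,
         1.04573756e+03],
       [ 0.00000000e+00,  0.00000000e+00,  0.00000000e+00,
         1.00000000e+00]])}
{'vfov': 50.67971585706701, 'cx': 316.85109528444383, 'cy': 237.51366867736868, 'pose': array([[ 5.26672800e-02, -8.29514795e-01,  5.55995829e-01,
         1.08449034e+03],
       [ 9.98591940e-01,  4.02089154e-02, -3.46031931e-02,
        -4.45619769e+01],
       [ 6.34787143e-03,  5.57035410e-01,  8.30464483e-01,
         9.22423955e+02],
       [ 0.00000000e+00,  0.00000000e+00,  0.00000000e+00,
         1.00000000e+00]])}
```

View pics/top0.png

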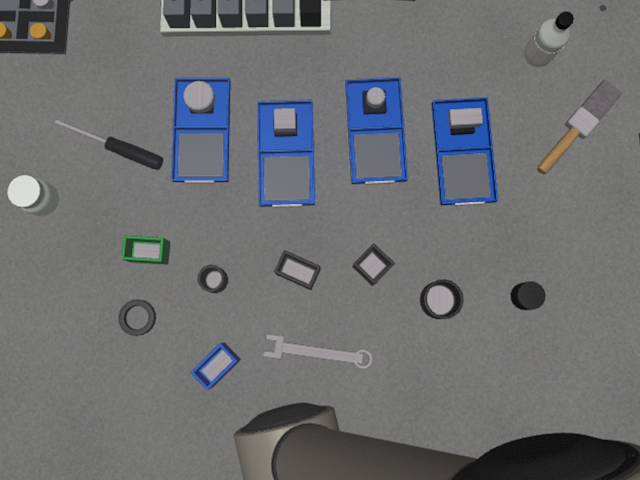

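View pics/scene0.png

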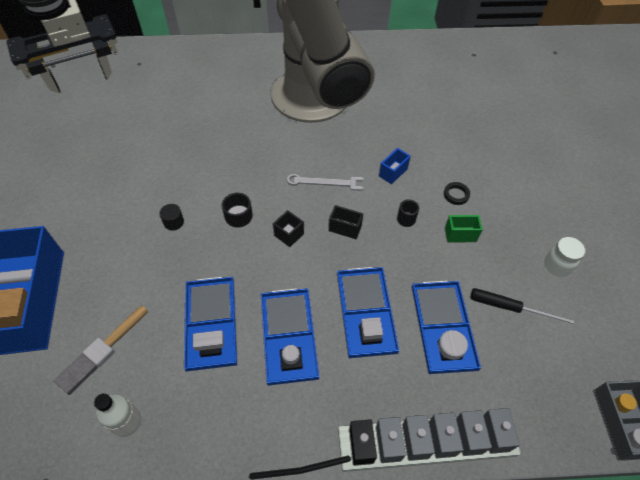

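The top view shows the punches left to right: large round (199,97), square (285,121), small round (375,98), oblong (466,117), with the pads below them. The cups are small round (212,279), oblong (297,270), square (373,264) and large round (441,299). The ring (137,317), the blank (528,296) and the green and blue look-alikes stay put. The scene view agrees: cups at (408,212), (346,222), (289,228), (237,210). Next I'll fit the silhouettes.

```bash
cat > h.py <<'E'
import numpy as np, cv2
from scipy.optimize import minimize
def proj(c,P):
    T=c["pose"]; p=(np.asarray(P,float)-T[:3,3])@T[:3,:3]
    f=240/np.tan(np.radians(c["vfov"])/2)
    return np.c_[c["cx"]+f*p[:,0]/-p[:,2], c["cy"]-f*p[:,1]/-p[:,2]]
def ground(c,u,v,z):
    f=240/np.tan(np.radians(c["vfov"])/2); T=c["pose"]
    d=T[:3,:3]@np.array([(u-c["cx"])/f,-(v-c["cy"])/f,-1]); t=(z-T[2,3])/d[2]
    return T[:3,3]+t*d
a=np.linspace(0,2*np.pi,48,endpoint=False)
circ=lambda r:np.c_[r*np.cos(a),r*np.sin(a)]
rect=lambda x0,x1,y:np.array([[x0,-y],[x1,-y],[x1,y],[x0,y]],float)
SH={'large_round':(circ(32),48),'small_round':(circ(22),48),'square':(rect(-24,24,24),48),'oblong':(rect(-20,20,33),48),'tray':(rect(-48,136,48),15)}
def pts(kind,x,y,yaw,z0=0):
    s,h=SH[kind]; c_,s_=np.cos(yaw),np.sin(yaw); q=s@np.array([[c_,s_],[-s_,c_]])+[x,y]
    return np.r_[np.c_[q,np.full(len(q),z0)],np.c_[q,np.full(len(q),z0+h)]]
def mask(c,blue,near):
    im=c["pixels"].astype(int); m=(im[:,:,2]>im[:,:,0]+50) if blue else (im.max(2)<62)
    m=cv2.morphologyEx(m.astype(np.uint8),cv2.MORPH_CLOSE,np.ones((3,3)))
    n,l,st,ce=cv2.connectedComponentsWithStats(m)
    ok=[i for i in range(1,n) if st[i,4]>60]
    b=min(ok,key=lambda i:np.hypot(*(np.array([st[i,0]+st[i,2]/2,st[i,1]+st[i,3]/2])-near)))
    h=cv2.convexHull(np.argwhere(l==b)[:,::-1].astype(np.int32))
    o=np.zeros(m.shape,np.uint8); cv2.fillConvexPoly(o,h,1); return o,st[b]
def fit(kind,cams,x0,blue=False,z0=0):
    ms=[]
    for c in cams:
        near=proj(c,pts(kind,*x0,z0)); near=(near.min(0)+near.max(0))/2; m,st=mask(c,blue,near)
        bx,by=st[0]-12,st[1]-12; w,h=st[2]+24,st[3]+24
        bx,by=max(bx,0),max(by,0)
        ms.append((c,bx,by,cv2.resize(m[by:by+h,bx:bx+w],None,fx=4,fy=4,interpolation=0),st))
    def cost(p):
        t=0
        for c,bx,by,m,_ in ms:
            q=(proj(c,pts(kind,p[0],p[1],p[2]/50,z0))-[bx,by]+.5)*4-.5
            o=np.zeros(m.shape,np.uint8); cv2.fillConvexPoly(o,cv2.convexHull(np.round(q*16).astype(np.int32)),1,shift=4)
            t+=(o!=m).sum()/m.sum()
        return t/len(ms)
    best=None
    for dy in ([0] if 'round' in kind else [-.5,0,.5]):
        s=np.array([x0[0],x0[1],(x0[2]+dy)*50])
        r=minimize(cost,s,method='Nelder-Mead',options=dict(initial_simplex=np.array([s,s+[8,0,0],s+[0,8,0],s+[0,0,10]]),xatol=.02,fatol=1e-5))
        if best is None or r.fun<best.fun: best=r
    return best.x[0],best.x[1],best.x[2]/50,best.fun,[tuple(m[4][2:]) for m in ms]
E
python3 - <<'E'
import pickle; from h import *
t,s=[pickle.load(open(f"pics/{n}0.pkl","rb")) for n in("top","scene")]
for k,u,v,y in(('small_round',212,279,0),('oblong',297,270,1.2-1.57+3.14),('square',373,264,.7),('large_round',441,299,0)):
    g=ground(t,u,v,24)
    for cs in([t],[s],[t,s]): print(k,*np.round(fit(k,cs,(g[0],g[1],y))[:4],3),)
for k,u,v in(('large_round',200,155),('square',287,180),('small_round',377,155),('oblong',467,177)):
    g=ground(t,u,v,5)
    for cs in([t],[s],[t,s]): print('tray',k,*np.round(fit('tray',cs,(g[0],g[1],0),True)[:4],3))
E
```

```text
small_round 428.045 193.049 0.275 0.268
small_round 428.461 195.572 0.129 0.132
small_round 428.474 195.65 0.113 0.202
oblong 445.156 56.346 2.732 0.097
oblong 445.459 57.382 2.769 0.056
oblong 445.472 57.127 2.744 0.078
square 456.126 -66.928 0.801 0.13
square 455.933 -67.891 0.806 0.083
square 456.599 -67.408 0.825 0.11
large_round 402.243 -178.67 0.132 0.069
large_round 399.49 -180.179 -0.035 0.095
large_round 401.852 -179.365 0.086 0.084
tray large_round 647.26 231.29 0.019 0.028
tray large_round 643.978 230.86 0.015 0.018
tray large_round 644.291 231.077 0.016 0.025
tray square 607.447 81.095 0.044 0.02
tray square 604.943 80.444 0.047 0.016
tray square 605.989 80.996 0.044 0.025
tray small_round 651.239 -75.225 0.069 0.017
tray small_round 648.216 -76.14 0.069 0.025
tray small_round 649.382 -75.636 0.069 0.03
tray oblong 616.907 -228.546 0.077 0.015
tray oblong 614.157 -229.154 0.078 0.017
tray oblong 615.525 -228.88 0.077 0.025
```

```bash
cat > go.py <<'E'
import sys,numpy as np
from scipy.spatial.transform import Rotation as R
from plant import get_obs
x,y,z,yaw=map(float,sys.argv[1:5]); o=get_obs()
r=R.from_euler('xyz',o["tcp_rot"]); d=r.inv().apply(np.array([x,y,z])-o["tool_pos"])/1000
print("dp",np.round(d,4),"rot",np.round((r.inv()*R.from_euler('xyz',[np.pi,0,yaw])).as_rotvec(),3),"rows>=%.1f"%max(np.linalg.norm(d)/.0625,0),"w%.0f"%o["grip_width"])
E
python3 go.py 401.9 -179.4 130 0.016
```

```text
dp [ 0.2971 -0.1998  0.0965] rot [-0.001  0.     0.394] rows>=5.9 w92
```

```bash
python3 -m pendant '{"dp":[[0.297,-0.2,0.0965],[0.297,-0.2,0.0965],[0.297,-0.2,0.0965],[0.297,-0.2,0.0965],[0.297,-0.2,0.0965],[0.297,-0.2,0.0965],[0.297,-0.2,0.0965],[0.297,-0.2,0.0965]],"rotation":[[0,0,0.394],[0,0,0.394],[0,0,0.394],[0,0,0.394],[0,0,0.394],[0,0,0.394],[0,0,0.394],[0,0,0.394]]}' 0.0918; python3 go.py 401.9 -179.4 22 0.016
python3 - <<'E'
from plant import vision
import cv2
c=vision.capture("wrist");cv2.imwrite("pics/w1.png",c["pixels"][:,:,::-1]);print(c["T_tool_cam"].round(2),c["vfov"])
E
```

```text
time: 1.1
tool_pos: [401.9, -179.8, 130.1]
tcp_rot: [3.141, 0.0, 0.017]
contact_force: [-0.7, -1.1, 0.2]
grip_width: 91.6
finger_force: 0.0
dp [ 0.     -0.0004  0.1081] rot [0.    0.    0.001] rows>=1.7 w92
[[-0.0000e+00  9.6000e-01  2.6000e-01  7.1540e+01]
 [ 1.0000e+00  0.0000e+00  0.0000e+00 -1.3000e-01]
 [-0.0000e+00  2.6000e-01 -9.6000e-01 -1.5761e+02]
 [ 0.0000e+00  0.0000e+00  0.0000e+00  1.0000e+00]] 65.70646984690485
```

View pics/w1.png

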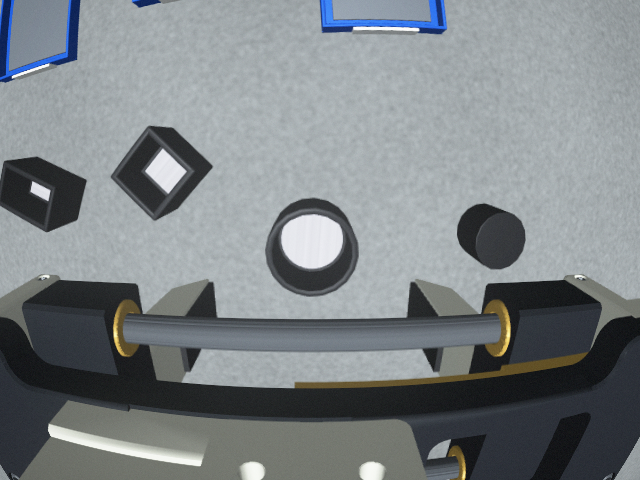

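The wrist view shows the large cup centred between the fingers, rim centre about (312,250), as predicted. Going down to grip and lift.

```bash
python3 -m pendant '{"dp":[[0,0,0.03],[0,0,0.06],[0,0,0.09],[0,0,0.108],[0,0,0.108]],"rotation":[[0,0,0],[0,0,0],[0,0,0],[0,0,0],[0,0,0]]}'
python3 -m pendant '{"dp":[[0,0,0],[0,0,0],[0,0,0],[0,0,0],[0,0,0],[0,0,0]],"rotation":[[0,0,0],[0,0,0],[0,0,0],[0,0,0],[0,0,0],[0,0,0]]}' 0.05
python3 go.py 644.3 231.1 22 0.016
```

```text
time: 1.78
tool_pos: [400.8, -180.9, 21.6]
tcp_rot: [-3.141, 0.002, 0.013]
contact_force: [-0.2, 1.0, -0.2]
grip_width: 91.8
finger_force: 0.0
time: 2.52
tool_pos: [402.2, -180.0, 22.8]
tcp_rot: [3.141, -0.001, 0.016]
contact_force: [-0.6, -0.7, 6.7]
grip_width: 63.7
finger_force: 30.0
dp [ 0.2487 -0.4072  0.0006] rot [ 0.001 -0.001  0.   ] rows>=7.6 w64
```

```bash
python3 -m pendant '{"dp":[[0,0,-0.02],[0,0,-0.06],[0,0,-0.1],[0.03,-0.05,-0.1],[0.06,-0.1,-0.1],[0.09,-0.147,-0.1],[0.12,-0.196,-0.1],[0.15,-0.245,-0.1]],"rotation":[[0,0,0],[0,0,0],[0,0,0],[0,0,0],[0,0,0],[0,0,0],[0,0,0],[0,0,0]]}'
python3 go.py 644.3 231.1 122 0.016
python3 -m pendant '{"dp":[[0.03,-0.05,0],[0.06,-0.1,0],[0.09,-0.147,0],[0.099,-0.162,0],[0.099,-0.162,0],[0.099,-0.162,0]],"rotation":[[0,0,0],[0,0,0],[0,0,0],[0,0,0],[0,0,0],[0,0,0]]}'
for i in 1 2 3; do python3 go.py 644.3 231.1 28 0.016; done
```

```text
time: 3.52
tool_pos: [548.5, 69.5, 122.0]
tcp_rot: [3.141, 0.0, 0.016]
contact_force: [1.0, -1.0, 0.1]
grip_width: 64.5
finger_force: 30.0
dp [ 9.84e-02 -1.60e-01 -1.00e-04] rot [0. 0. 0.] rows>=3.0 w64
time: 4.28
tool_pos: [643.8, 230.2, 121.8]
tcp_rot: [3.141, 0.001, 0.015]
contact_force: [-0.0, 0.6, -1.4]
grip_width: 64.2
finger_force: 30.0
dp [ 0.0007 -0.001   0.0938] rot [ 0.001  0.001 -0.001] rows>=1.5 w64
dp [ 0.0007 -0.001   0.0938] rot [ 0.001  0.001 -0.001] rows>=1.5 w64
dp [ 0.0007 -0.001   0.0938] rot [ 0.001  0.001 -0.001] rows>=1.5 w64
```

```bash
python3 -m pendant '{"dp":[[0,0,0.03],[0,0,0.06],[0,0,0.08],[0,0,0.088],[0,0,0.091],[0,0,0.093],[0,0,0.094],[0,0,0.0945]],"rotation":[[0,0,0],[0,0,0],[0,0,0],[0,0,0],[0,0,0],[0,0,0],[0,0,0],[0,0,0]]}'
python3 -m pendant '{"dp":[[0,0,0.0005],[0,0,0.0005],[0,0,0.0005]],"rotation":[[0,0,0],[0,0,0],[0,0,0]]}'
```

```text
time: 5.28
tool_pos: [644.7, 231.2, 28.2]
tcp_rot: [-3.142, -0.001, 0.016]
contact_force: [-0.2, 0.1, -0.8]
grip_width: 64.2
finger_force: 30.0
time: 5.65
tool_pos: [644.6, 231.2, 27.9]
tcp_rot: [-3.142, -0.001, 0.016]
contact_force: [-2.0, -1.5, 5.4]
grip_width: 64.0
finger_force: 30.0
```

```bash
python3 -m pendant '{"dp":[[0,0,0.0004],[0,0,0.0004],[0,0,0.0004]],"rotation":[[0,0,0],[0,0,0],[0,0,0]]}'
python3 -c "
from h import *
from plant import vision
t,s=vision.capture('top'),vision.capture('scene')
for z in (4.5,5,6):
  for cs in([t],[s],[t,s]): print(z,np.round(fit('large_round',cs,(644,231,0),z0=z)[:4],2))
cv2.imwrite('pics/p1.png',np.hstack([cv2.resize(t['pixels'][60:210,140:260],None,fx=3,fy=3),cv2.resize(s['pixels'][250:400,380:500],None,fx=3,fy=3)])[:,:,::-1])"
```

```text
time: 6.02
tool_pos: [644.6, 231.2, 27.9]
tcp_rot: [-3.141, -0.001, 0.016]
contact_force: [-2.8, -0.1, 7.7]
grip_width: 64.2
finger_force: 30.0
4.5 [ 6.2741e+02  2.7377e+02 -3.8000e-01  1.0000e+00]
4.5 [ 6.4042e+02  2.5935e+02 -4.4000e-01  8.4000e-01]
4.5 [638.04 328.51  -1.96   0.92]
5 [ 6.2741e+02  2.7377e+02 -3.8000e-01  1.0000e+00]
5 [ 6.4145e+02  2.6263e+02 -5.7000e-01  8.4000e-01]
5 [638.35 335.23  -1.82   0.92]
6 [ 6.5822e+02  2.7456e+02 -5.3000e-01  1.0000e+00]
6 [ 6.4152e+02  2.4416e+02 -1.3000e-01  8.4000e-01]
6 [6.3895e+02 3.3637e+02 2.1000e-01 9.2000e-01]
```

View pics/p1.png

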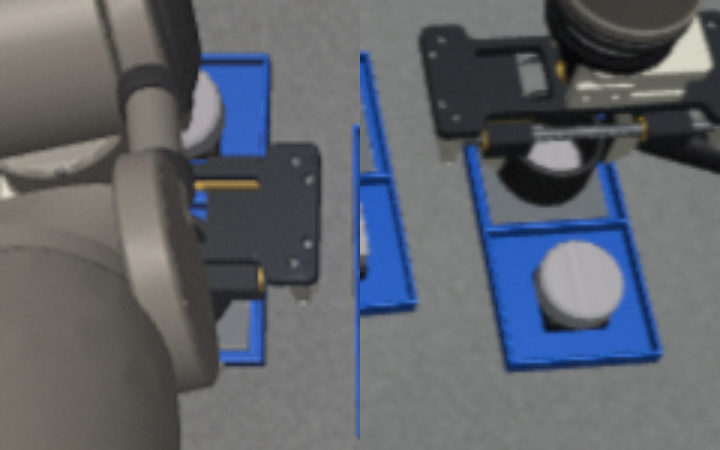

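The cup stands on the pad with contact force building (about 7 N), in the tray with the big round head. Release, lift and head for the small round cup.

```bash
python3 -m pendant '{"dp":[[0,0,0],[0,0,0],[0,0,0],[0,0,0]],"rotation":[[0,0,0],[0,0,0],[0,0,0],[0,0,0]]}' 0.08
python3 -m pendant '{"dp":[[0,0,-0.02],[0,0,-0.06],[0,0,-0.1],[0,0,-0.1]],"rotation":[[0,0,0],[0,0,0],[0,0,0],[0,0,0]]}'
python3 go.py 428.5 195.6 128 0.069
```

```text
time: 6.62
tool_pos: [644.4, 231.1, 26.5]
tcp_rot: [3.141, 0.0, 0.016]
contact_force: [-0.5, -0.1, 0.1]
grip_width: 79.9
finger_force: 0.0
time: 7.12
tool_pos: [647.0, 231.8, 132.9]
tcp_rot: [-3.14, -0.01, 0.016]
contact_force: [0.5, 0.6, 0.2]
grip_width: 80.1
finger_force: 0.0
dp [-0.2191  0.0327  0.0027] rot [-0.002 -0.01  -0.053] rows>=3.5 w80
```

```bash
python3 -m pendant '{"dp":[[-0.055,0.008,0],[-0.11,0.016,0],[-0.165,0.024,0],[-0.2164,0.032,0],[-0.2164,0.032,0],[-0.2164,0.032,0],[-0.2164,0.032,0]],"rotation":[[0,0,-0.053],[0,0,-0.053],[0,0,-0.053],[0,0,-0.053],[0,0,-0.053],[0,0,-0.053],[0,0,-0.053]]}' 0.07
python3 go.py 428.5 195.6 22 0.069
python3 -c "
from h import *
from plant import vision
t,s=vision.capture('top'),vision.capture('scene')
for cs in([t],[s],[t,s]): print(np.round(fit('large_round',cs,(644,231,0),z0=5)[:4],2),np.round(fit('tray',cs,(644,231,0),True)[:4],2))
w=vision.capture('wrist')
cv2.imwrite('pics/p2.png',np.hstack([cv2.resize(t['pixels'][60:210,140:260],None,fx=2,fy=2),cv2.resize(w['pixels'],(400,300))])[:,:,::-1])"
```

```text
time: 8.0
tool_pos: [430.0, 195.9, 127.0]
tcp_rot: [-3.141, -0.001, 0.069]
contact_force: [0.1, -0.0, 0.2]
grip_width: 70.2
finger_force: 0.0
dp [-0.0016  0.0002  0.105 ] rot [-0.    -0.001 -0.   ] rows>=1.7 w70
[6.4210e+02 2.2936e+02 2.1000e-01 1.6000e-01] [6.4678e+02 2.3125e+02 2.0000e-02 3.0000e-02]
[6.4336e+02 2.3174e+02 1.0000e-01 8.0000e-02] [6.4417e+02 2.3089e+02 1.0000e-02 2.0000e-02]
[6.4387e+02 2.3111e+02 8.0000e-02 1.2000e-01] [6.4431e+02 2.3104e+02 2.0000e-02 3.0000e-02]
```

View pics/p2.png

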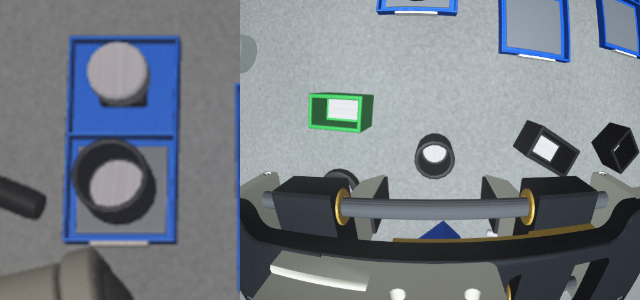

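The large cup sits on its pad (fit within about 1 mm of the tray centre). The wrist half of the picture shows the small round cup centred between the fingers at (434,156), with the ring clear of them.

```bash
python3 -m pendant '{"dp":[[-0.001,0,0.03],[-0.001,0,0.06],[-0.001,0,0.09],[-0.001,0,0.105],[-0.001,0,0.105],[-0.001,0,0.105]],"rotation":[[0,0,0],[0,0,0],[0,0,0],[0,0,0],[0,0,0],[0,0,0]]}'
python3 -m pendant '{"dp":[[0,0,0],[0,0,0],[0,0,0],[0,0,0],[0,0,0],[0,0,0]],"rotation":[[0,0,0],[0,0,0],[0,0,0],[0,0,0],[0,0,0],[0,0,0]]}' 0.03
python3 -m pendant '{"dp":[[0,0,-0.02],[0,0,-0.06],[0,0,-0.1],[0,0,-0.1],[0,0,-0.1],[0,0,-0.1]],"rotation":[[0,0,0],[0,0,0],[0,0,0],[0,0,0],[0,0,0],[0,0,0]]}'
python3 go.py 649.4 -75.6 122 0.069
```

```text
time: 8.9
tool_pos: [428.2, 195.7, 22.2]
tcp_rot: [-3.142, -0.001, 0.069]
contact_force: [0.2, 0.3, -0.4]
grip_width: 69.9
finger_force: 0.0
time: 9.65
tool_pos: [427.8, 195.7, 22.1]
tcp_rot: [-3.142, -0.0, 0.069]
contact_force: [-0.8, -0.7, 6.1]
grip_width: 43.5
finger_force: 30.0
time: 10.4
tool_pos: [426.7, 195.4, 120.5]
tcp_rot: [3.141, 0.003, 0.069]
contact_force: [-0.9, -0.4, -0.7]
grip_width: 43.5
finger_force: 30.0
dp [ 0.2035  0.2856 -0.0019] rot [ 0.001  0.003 -0.   ] rows>=5.6 w44
```

```bash
python3 -m pendant '{"dp":[[0.035,0.05,0],[0.07,0.1,0],[0.105,0.15,0],[0.14,0.2,0],[0.175,0.25,0],[0.202,0.286,0],[0.202,0.286,0],[0.202,0.286,0]],"rotation":[[0,0,0],[0,0,0],[0,0,0],[0,0,0],[0,0,0],[0,0,0],[0,0,0],[0,0,0]]}'
python3 -m pendant '{"dp":[[0,0,0],[0,0,0]],"rotation":[[0,0,0],[0,0,0]]}'
python3 go.py 649.4 -75.6 28 0.069
```

```text
time: 11.4
tool_pos: [647.7, -75.3, 120.2]
tcp_rot: [-3.14, 0.003, 0.069]
contact_force: [0.2, 0.5, -0.7]
grip_width: 43.7
finger_force: 30.0
time: 11.65
tool_pos: [648.4, -74.8, 122.0]
tcp_rot: [-3.142, 0.0, 0.07]
contact_force: [0.2, 0.0, -0.5]
grip_width: 43.7
finger_force: 30.0
dp [0.0009 0.0009 0.094 ] rot [-0.     0.     0.001] rows>=1.5 w44
```

```bash
python3 -m pendant '{"dp":[[0.0007,0.0007,0.03],[0.0007,0.0007,0.06],[0.0007,0.0007,0.08],[0.0007,0.0007,0.088],[0.0007,0.0007,0.091],[0.0007,0.0007,0.093],[0.0007,0.0007,0.094],[0.0007,0.0007,0.0942]],"rotation":[[0,0,0],[0,0,0],[0,0,0],[0,0,0],[0,0,0],[0,0,0],[0,0,0],[0,0,0]]}'
python3 -m pendant '{"dp":[[0,0,0.0004],[0,0,0.0004],[0,0,0.0004]],"rotation":[[0,0,0],[0,0,0],[0,0,0]]}'
```

```text
time: 12.65
tool_pos: [649.8, -76.5, 28.0]
tcp_rot: [3.141, -0.001, 0.069]
contact_force: [0.3, -0.6, -1.4]
grip_width: 43.6
finger_force: 30.0
time: 13.02
tool_pos: [649.5, -76.5, 27.3]
tcp_rot: [3.142, -0.0, 0.069]
contact_force: [0.3, 0.7, -1.1]
grip_width: 43.6
finger_force: 30.0
```

```bash
python3 -m pendant '{"dp":[[0,0,0.0004],[0,0,0.0004],[0,0,0.0004]],"rotation":[[0,0,0],[0,0,0],[0,0,0]]}'
python3 -m pendant '{"dp":[[0,0,0.0003],[0,0,0.0003],[0,0,0.0003]],"rotation":[[0,0,0],[0,0,0],[0,0,0]]}'
```

```text
time: 13.4
tool_pos: [649.6, -76.5, 27.2]
tcp_rot: [3.141, -0.0, 0.069]
contact_force: [-1.5, 0.2, 3.7]
grip_width: 43.5
finger_force: 30.0
time: 13.78
tool_pos: [649.6, -76.5, 27.1]
tcp_rot: [3.141, -0.0, 0.069]
contact_force: [-2.7, -0.1, 5.9]
grip_width: 43.5
finger_force: 30.0
```

```bash
python3 -m pendant '{"dp":[[0,0,0],[0,0,0],[0,0,0],[0,0,0]],"rotation":[[0,0,0],[0,0,0],[0,0,0],[0,0,0]]}' 0.065
python3 -m pendant '{"dp":[[0,0,-0.02],[0,0,-0.06],[0,0,-0.1],[-0.05,-0.0055,-0.1],[-0.1,-0.011,-0.1],[-0.15,-0.0166,-0.1],[-0.1918,-0.0222,-0.1],[-0.1918,-0.0222,-0.1]],"rotation":[[0,0,0],[0,0,0],[0,0,0],[0,0,-0.15],[0,0,-0.3],[0,0,-0.45],[0,0,-0.6],[0,0,-0.756]]}'
python3 -m pendant '{"dp":[[0,0,0],[0,0,0],[0,0,0]],"rotation":[[0,0,0],[0,0,0],[0,0,0]]}' 0.075
python3 go.py 456.6 -67.4 22 0.825
python3 -c "
from h import *
from plant import vision
t,s=vision.capture('top'),vision.capture('scene')
for cs in([s],[t,s]): print(np.round(fit('small_round',cs,(649,-76,0),z0=5)[:4],2),np.round(fit('square',cs,(456,-67,.82))[:4],2))
w=vision.capture('wrist')
cv2.imwrite('pics/p3.png',np.hstack([cv2.resize(t['pixels'][60:210,320:440],None,fx=2,fy=2),cv2.resize(w['pixels'],(400,300))])[:,:,::-1])"
```

```text
time: 14.28
tool_pos: [649.5, -76.5, 26.3]
tcp_rot: [3.142, 0.0, 0.069]
contact_force: [-0.4, -0.5, -0.2]
grip_width: 65.0
finger_force: 0.0
time: 15.28
tool_pos: [453.6, -66.9, 126.6]
tcp_rot: [-3.14, 0.001, 0.829]
contact_force: [0.5, 0.4, 0.4]
grip_width: 65.3
finger_force: 0.0
time: 15.65
tool_pos: [457.0, -67.5, 126.4]
tcp_rot: [-3.142, 0.0, 0.823]
contact_force: [-1.1, -1.2, 0.2]
grip_width: 75.2
finger_force: 0.0
dp [-1.000e-04 -4.000e-04  1.044e-01] rot [-0.     0.    -0.002] rows>=1.7 w75
[ 6.4867e+02 -7.6670e+01  1.1000e-01  1.3000e-01] [ 4.5598e+02 -6.8120e+01  8.5000e-01  8.0000e-02]
[ 6.5033e+02 -7.6100e+01  8.0000e-02  2.1000e-01] [439.53 -66.42   1.07   1.54]
```

View pics/p3.png

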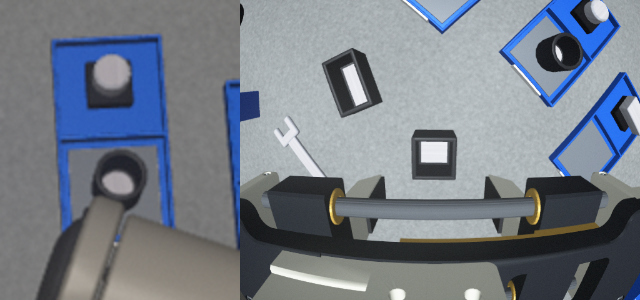

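The small cup stands mid-pad in the small-head tray, and the square cup is centred and aligned at (434,155) in the wrist view. Grasping.

```bash
python3 -m pendant '{"dp":[[0,0,0.03],[0,0,0.06],[0,0,0.09],[0,0,0.1044],[0,0,0.1044],[0,0,0.1044]],"rotation":[[0,0,0],[0,0,0],[0,0,0],[0,0,0],[0,0,0],[0,0,0]]}'
python3 -m pendant '{"dp":[[0,0,0],[0,0,0],[0,0,0],[0,0,0],[0,0,0],[0,0,0]],"rotation":[[0,0,0],[0,0,0],[0,0,0],[0,0,0],[0,0,0],[0,0,0]]}' 0.035
python3 -m pendant '{"dp":[[0,0,-0.02],[0,0,-0.06],[0,0,-0.1],[0,0,-0.1],[0,0,-0.1],[0,0,-0.1]],"rotation":[[0,0,0],[0,0,0],[0,0,0],[0,0,0],[0,0,0],[0,0,0]]}'
python3 go.py 606 81 122 0.044
```

```text
time: 16.55
tool_pos: [457.4, -67.7, 22.9]
tcp_rot: [3.14, -0.001, 0.825]
contact_force: [0.5, -0.6, -0.2]
grip_width: 74.8
finger_force: 0.0
time: 17.3
tool_pos: [456.7, -67.5, 22.4]
tcp_rot: [3.141, -0.0, 0.825]
contact_force: [-0.4, 0.6, 5.6]
grip_width: 48.0
finger_force: 30.0
time: 18.05
tool_pos: [455.7, -67.2, 120.7]
tcp_rot: [-3.139, 0.001, 0.825]
contact_force: [0.1, -0.1, -0.4]
grip_width: 47.9
finger_force: 30.0
dp [ 0.2108  0.0097 -0.0016] rot [-0.002  0.002  0.781] rows>=3.4 w48
```

```bash
python3 -m pendant '{"dp":[[0.04,0.002,0],[0.08,0.004,0],[0.12,0.006,0],[0.16,0.008,0],[0.2,0.0095,0],[0.2101,0.0095,0],[0.2101,0.0095,0],[0.2101,0.0095,0]],"rotation":[[0,0,0.15],[0,0,0.3],[0,0,0.45],[0,0,0.6],[0,0,0.75],[0,0,0.781],[0,0,0.781],[0,0,0.781]]}'
python3 -m pendant '{"dp":[[0,0,0],[0,0,0]],"rotation":[[0,0,0],[0,0,0]]}'
python3 go.py 606 81 28 0.044
```

```text
time: 19.05
tool_pos: [605.4, 79.9, 121.2]
tcp_rot: [3.141, 0.002, 0.044]
contact_force: [0.2, -0.0, 0.1]
grip_width: 47.6
finger_force: 30.0
time: 19.3
tool_pos: [606.1, 79.9, 122.3]
tcp_rot: [3.141, -0.0, 0.043]
contact_force: [0.5, -0.3, -0.7]
grip_width: 48.1
finger_force: 30.0
dp [-0.     -0.0011  0.0943] rot [ 0.    -0.    -0.001] rows>=1.5 w48
```

```bash
python3 -m pendant '{"dp":[[0,-0.001,0.03],[0,-0.001,0.06],[0,-0.001,0.08],[0,-0.001,0.088],[0,-0.001,0.091],[0,-0.001,0.093],[0,-0.001,0.094],[0,-0.001,0.0943]],"rotation":[[0,0,0],[0,0,0],[0,0,0],[0,0,0],[0,0,0],[0,0,0],[0,0,0],[0,0,0]]}'
python3 -m pendant '{"dp":[[0,0,0.0004],[0,0,0.0004],[0,0,0.0004]],"rotation":[[0,0,0],[0,0,0],[0,0,0]]}'
python3 -m pendant '{"dp":[[0,0,0.0004],[0,0,0.0004],[0,0,0.0004]],"rotation":[[0,0,0],[0,0,0],[0,0,0]]}'
```

```text
time: 20.3
tool_pos: [606.4, 81.3, 28.2]
tcp_rot: [3.141, -0.001, 0.044]
contact_force: [-0.5, -0.7, -1.4]
grip_width: 47.9
finger_force: 30.0
time: 20.68
tool_pos: [606.2, 81.4, 27.4]
tcp_rot: [3.142, -0.0, 0.044]
contact_force: [0.1, -0.4, -0.9]
grip_width: 47.5
finger_force: 30.0
time: 21.05
tool_pos: [606.2, 81.4, 27.4]
tcp_rot: [3.141, -0.0, 0.044]
contact_force: [-2.4, -0.1, 5.2]
grip_width: 47.9
finger_force: 30.0
```

```bash
python3 -m pendant '{"dp":[[0,0,0],[0,0,0],[0,0,0],[0,0,0]],"rotation":[[0,0,0],[0,0,0],[0,0,0],[0,0,0]]}' 0.07
python3 -m pendant '{"dp":[[0,0,-0.02],[0,0,-0.06],[0,0,-0.1],[-0.04,0.0043,-0.1],[-0.08,0.0086,-0.1],[-0.12,0.0129,-0.1],[-0.1616,0.0171,-0.1],[-0.1616,0.0171,-0.1]],"rotation":[[0,0,0],[0,0,0],[0,0,0],[0,0,-0.17],[0,0,-0.34],[0,0,-0.51],[0,0,-0.68],[0,0,-0.85]]}'
python3 -m pendant '{"dp":[[0,0,0],[0,0,0],[0,0,0],[0,0,0]],"rotation":[[0,0,-0.14],[0,0,-0.279],[0,0,-0.279],[0,0,-0.279]]}'
python3 go.py 445.5 57.1 22 1.173
python3 -c "
from h import *
from plant import vision
t,s=vision.capture('top'),vision.capture('scene')
print(np.round(fit('square',[s],(606,81,.044),z0=5)[:4],2),np.round(fit('oblong',[s],(445,57,2.74))[:4],2))
w=vision.capture('wrist')
cv2.imwrite('pics/p4.png',np.hstack([cv2.resize(t['pixels'][80:230,230:350],None,fx=2,fy=2),cv2.resize(w['pixels'],(400,300))])[:,:,::-1])"
```

```text
time: 21.55
tool_pos: [606.1, 81.3, 26.8]
tcp_rot: [3.142, 0.0, 0.044]
contact_force: [0.3, 0.3, 0.3]
grip_width: 69.7
finger_force: 0.0
time: 22.55
tool_pos: [442.5, 57.1, 127.0]
tcp_rot: [-3.14, 0.001, 0.899]
contact_force: [0.6, -0.6, 0.1]
grip_width: 70.0
finger_force: 0.0
time: 23.05
tool_pos: [445.5, 57.2, 127.0]
tcp_rot: [3.141, 0.0, 1.17]
contact_force: [-0.3, -0.4, 0.2]
grip_width: 70.3
finger_force: 0.0
dp [-1.00e-04 -0.00e+00  1.05e-01] rot [ 0.     0.    -0.003] rows>=1.7 w70
[6.0697e+02 8.0850e+01 1.0000e-02 6.0000e-02] [4.4575e+02 5.7250e+01 2.8000e+00 6.0000e-02]
```

View pics/p4.png

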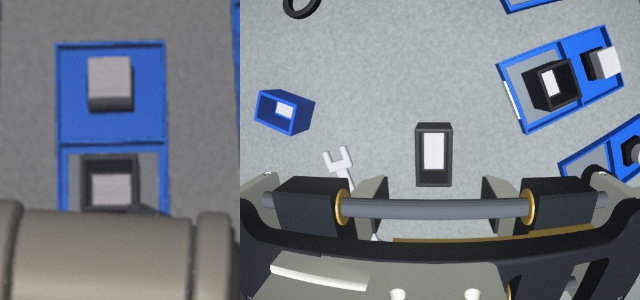

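The square cup stands squarely on its pad, and the oblong cup is centred and aligned at (434,155) in the wrist view.

```bash
python3 -m pendant '{"dp":[[0,0,0.03],[0,0,0.06],[0,0,0.09],[0,0,0.105],[0,0,0.105],[0,0,0.105]],"rotation":[[0,0,0],[0,0,0],[0,0,0],[0,0,0],[0,0,0],[0,0,0]]}'
python3 -m pendant '{"dp":[[0,0,0],[0,0,0],[0,0,0],[0,0,0],[0,0,0],[0,0,0]],"rotation":[[0,0,0],[0,0,0],[0,0,0],[0,0,0],[0,0,0],[0,0,0]]}' 0.027
python3 -m pendant '{"dp":[[0,0,-0.02],[0,0,-0.06],[0,0,-0.1],[0,0,-0.1],[0,0,-0.1],[0,0,-0.1],[0,0,-0.1]],"rotation":[[0,0,0],[0,0,0],[0,0,0],[0,0,0],[0,0,0],[0,0,0],[0,0,0]]}'
python3 go.py 615.5 -228.9 122 1.648
```

```text
time: 23.95
tool_pos: [446.0, 57.2, 22.5]
tcp_rot: [3.141, -0.0, 1.172]
contact_force: [-0.6, 0.1, -0.2]
grip_width: 69.6
finger_force: 0.0
time: 24.7
tool_pos: [445.5, 57.2, 22.2]
tcp_rot: [3.141, -0.0, 1.173]
contact_force: [-1.2, -0.4, 5.3]
grip_width: 39.7
finger_force: 30.0
time: 25.58
tool_pos: [444.9, 57.2, 121.0]
tcp_rot: [-3.14, 0.001, 1.173]
contact_force: [0.0, -0.3, -0.8]
grip_width: 39.8
finger_force: 30.0
dp [-0.1976  0.2681 -0.0014] rot [-0.002  0.    -0.475] rows>=5.3 w40
```

```bash
python3 -m pendant '{"dp":[[-0.035,0.047,0],[-0.07,0.095,0],[-0.105,0.142,0],[-0.14,0.19,0],[-0.175,0.237,0],[-0.1978,0.2676,0],[-0.1978,0.2676,0],[-0.1978,0.2676,0]],"rotation":[[0,0,-0.1],[0,0,-0.2],[0,0,-0.3],[0,0,-0.4],[0,0,-0.475],[0,0,-0.475],[0,0,-0.475],[0,0,-0.475]]}'
python3 -m pendant '{"dp":[[0,0,0],[0,0,0]],"rotation":[[0,0,0],[0,0,0]]}'
python3 go.py 615.5 -228.9 28 1.648
```

```text
time: 26.58
tool_pos: [614.8, -228.1, 120.9]
tcp_rot: [-3.14, -0.001, 1.648]
contact_force: [-0.8, 0.3, -1.6]
grip_width: 39.9
finger_force: 30.0
time: 26.82
tool_pos: [615.4, -227.9, 122.3]
tcp_rot: [3.142, 0.0, 1.649]
contact_force: [0.6, 0.2, -0.8]
grip_width: 40.1
finger_force: 30.0
dp [-0.001   0.      0.0943] rot [0.    0.    0.001] rows>=1.5 w40
```

```bash
python3 -m pendant '{"dp":[[-0.0005,0,0.03],[-0.0005,0,0.06],[-0.0005,0,0.08],[-0.0005,0,0.088],[-0.0005,0,0.091],[-0.0005,0,0.093],[-0.0005,0,0.094],[-0.0005,0,0.0945]],"rotation":[[0,0,0],[0,0,0],[0,0,0],[0,0,0],[0,0,0],[0,0,0],[0,0,0],[0,0,0]]}'
python3 -m pendant '{"dp":[[0,0,0.0004],[0,0,0.0004],[0,0,0.0004]],"rotation":[[0,0,0],[0,0,0],[0,0,0]]}'
python3 -m pendant '{"dp":[[0,0,0.0004],[0,0,0.0004],[0,0,0.0004]],"rotation":[[0,0,0],[0,0,0],[0,0,0]]}'
```

```text
time: 27.82
tool_pos: [615.8, -229.5, 28.0]
tcp_rot: [3.141, 0.001, 1.648]
contact_force: [-0.7, -0.5, -1.5]
grip_width: 39.5
finger_force: 30.0
time: 28.2
tool_pos: [615.6, -229.4, 27.3]
tcp_rot: [3.141, 0.0, 1.648]
contact_force: [0.2, 0.1, -1.0]
grip_width: 40.0
finger_force: 30.0
time: 28.58
tool_pos: [615.6, -229.4, 27.2]
tcp_rot: [3.141, 0.0, 1.648]
contact_force: [-1.9, 1.2, 4.9]
grip_width: 39.6
finger_force: 30.0
```

```bash
python3 -m pendant '{"dp":[[0,0,0],[0,0,0],[0,0,0],[0,0,0]],"rotation":[[0,0,0],[0,0,0],[0,0,0],[0,0,0]]}' 0.058
python3 -m pendant '{"dp":[[0,0,-0.02],[0,0,-0.06],[0,0,-0.12],[-0.06,0,-0.15],[-0.12,0,-0.15],[-0.17,-0.05,-0.15],[-0.195,-0.1,-0.15],[-0.195,-0.15,-0.15]],"rotation":[[0,0,0],[0,0,0],[0,0,0],[0,0,0],[0,0,0],[0,0,0],[0,0,0],[0,0,0]]}'
python3 -m pendant '{"dp":[[0,-0.06,0],[0,-0.12,0],[0,-0.18,0],[0,-0.18,0],[0,-0.18,0]],"rotation":[[0,0,0],[0,0,0],[0,0,0],[0,0,0],[0,0,0]]}'
python3 -c "
from h import *
from plant import vision
t,s=vision.capture('top'),vision.capture('scene')
for k,x,y,w in(('large_round',644,231,0),('small_round',649.4,-76,0),('square',606,81,.04),('oblong',615.5,-229,.077)):
  print(k,*[np.round(fit(k,cs,(x,y,w),z0=5)[:4],2).tolist() for cs in([t],[s],[t,s])])
cv2.imwrite('pics/t5.png',cv2.resize(t['pixels'][60:320,100:560],(796,450))[:,:,::-1]);cv2.imwrite('pics/s5.png',s['pixels'][:,:,::-1])"
```

```text
time: 29.08
tool_pos: [615.5, -229.3, 26.6]
tcp_rot: [-3.141, 0.0, 1.648]
contact_force: [0.4, -0.4, -0.3]
grip_width: 57.8
finger_force: 0.0
time: 30.08
tool_pos: [478.7, -437.7, 175.9]
tcp_rot: [-3.141, 0.001, 1.645]
contact_force: [-0.7, 0.1, 0.4]
grip_width: 57.9
finger_force: 0.0
time: 30.7
tool_pos: [301.8, -449.5, 177.1]
tcp_rot: [3.141, 0.001, 1.647]
contact_force: [0.0, 0.2, 0.2]
grip_width: 58.0
finger_force: 0.0
large_round [642.38, 229.48, 0.26, 0.16] [643.62, 231.31, 0.22, 0.08] [643.87, 231.06, 0.18, 0.12]
small_round [649.71, -75.73, 0.12, 0.17] [648.67, -77.05, 0.12, 0.12] [650.26, -76.37, 0.09, 0.15]
square [603.74, 81.07, 0.08, 0.17] [606.95, 80.9, 0.01, 0.06] [606.9, 81.16, 0.03, 0.12]
oblong [617.69, -229.32, 0.09, 0.05] [615.77, -230.23, 0.08, 0.03] [616.98, -229.76, 0.11, 0.06]
```

View pics/t5.png

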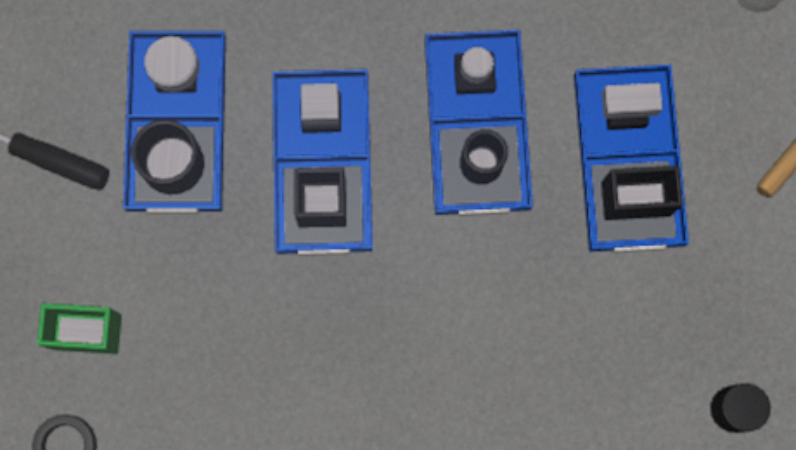

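View pics/s5.png

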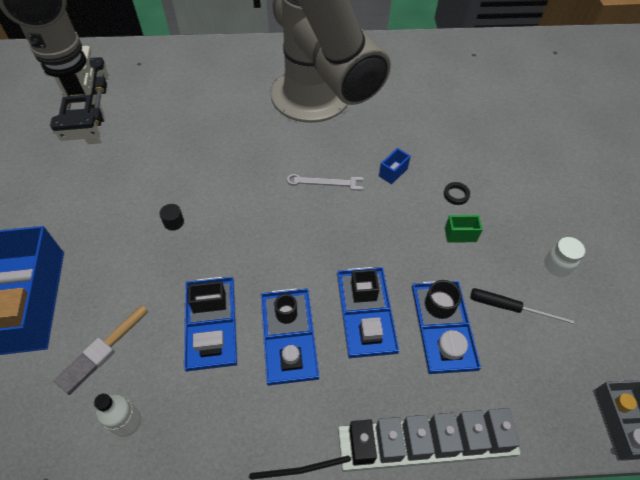

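All four cups stand in their own trays: in the top view (166,157), (320,197), (484,157) and (640,191), each within about 2 mm of its pad's centre. The ring and the blank have not moved.

```bash
python3 -c "
from plant import workorder
print(workorder.close_job())"
```

```text
the job is handed in; nothing more can be done
None
```

All four cups are standing open side up in the trays with their own punches, each within about 2 mm of the pad centre by my camera fits, the ring and blank were left where they were, and the job was handed in at about 31 s.

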